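# Open the child-resistant cleaner bottle

### The job

Open the amber cleaner bottle that is clamped in the bench stand: press its red child-resistant cap down, turn it anticlockwise (seen from above) past the ratchet until it stops and springs up, and lift it off. Set the cap down top side up, flat in the steel dish, and let go only once it rests there. Do not disturb the tools and tins standing about.

Things in the scene. Friction and masses are not known exactly. Their poses are not given: they have to be found in the camera images.
- cap_mid (a point): Centre of the red ribbed cap: a cylinder 60 mm across, 50 mm tall (25 mm below and above this point), 50 to 100 g, z up along its axis, white disc with anticlockwise arrows on top. Solid in its upper 16 mm, below that a skirt with two lugs inside. Grasp it from above across the sides near the top, at any yaw. Locked, it can be neither turned nor lifted.
- cap_top (a point): Centre of the cap's flat top. A spring under the cap gives way at about 5 N; after 5 mm the ratchet is free; after 7 mm (spring 10 N) the cap bottoms hard. Press straight down with 15 to 25 N first, then, still pressing, turn anticlockwise (positive about z). Turned unpressed, a hooked tooth holds it; turn it back 10 degrees before pressing again.
- cap: The same cap; origin at the centre of its underside, z up. Turning: two ratchet teeth lie in the first 70 degrees; past them it cannot fall back and needs no more pressing. It meets a firm stop (well over 0.6 N m in a firm grip) somewhere between 75 and 130 degrees from the locked start; this varies and is not shown: feel for it. If let go on the way, the cap stays put for another grasp.
- neck_top (a point): Top of the bottle's white neck, 127 mm above the desk, on its axis; 37 mm across, 50 mm over its lugs; a sprung rubber disc in it stands up to 140 mm. At the stop, when no longer pressed, the spring raises the cap up to 6 mm above its locked height, and it lifts straight up and off; its skirt is clear of the neck once raised 45 mm.
- bottle_neck (a point): Point on the upright axis of the fixed amber bottle, 100 mm above the desk: the underside of the locked cap lies here. z up; x and y turn with the bottle. The bottle is 76 mm across, on a round dark stand 110 mm across and 8 mm thick.
- dish_floor (a point): Centre of the inner floor (4 mm above the desk) of the round steel dish, 116 mm across outside, 108 mm inside, rim 12 mm above the desk. The dish is fixed.
- masking_tape: Bystander: roll of masking tape lying flat, 104 mm across, 25 mm tall; origin at the centre of its underside.
- side_cutter: Bystander: blue-handled side cutters lying flat, 150 mm long, 50 mm wide, 11 mm tall; origin at the centre of the underside.
- multimeter: Bystander: yellow and black pocket meter on its back, 132 x 66 mm, 33 mm tall; origin at the centre of the underside.
- flux_tin: Bystander: round green tin, 52 mm across, 19 mm tall; origin at the centre of the underside.
- dish: The same steel dish; origin at the centre of its underside.

How it is judged:
By the outcome, as a careful person would: the job done as asked, in the order asked, and still so for the second after the job is handed in, with the robot touching nothing.
It also fails if it takes over 54 s, if anything falls off the work surface, if the arm or the gripper's body presses on something with over 40 N, if the wrist force passes 120 N, or if a joint passes its speed limit or range.

### The arm

A 7-joint arm with a two-finger parallel gripper is mounted at the origin on a cart in front of the work surface, level with it; the furniture and walls round the work are solid. World frame = base frame: x ahead of the robot, y to its left, z up, the work surface at z = 0. Lengths are in m, angles in rad, forces in N, time in s.
With the tool pointing down it reaches from about 0.4 to 0.925 m from the base axis. Payload 5.6 kg.
Tool frame: the origin (TCP) lies on the centre line of the jaws, within the pads' length; the fingertips stand 17 mm ahead of it and the grasp point (between the pads) lies 2 mm behind it (robot.tcp_to_tips is the distance from the TCP to the fingertips, in m); z points along the fingers, y is the line along which they close (so a half turn about z gives the same grasp; the last joint's range is limited). The gripper opens to 85 mm and grips with 20 to 120 N. Pads are 22 mm wide; open, the fingers measure 114 mm over their backs; the gripper's body (76 mm by 85 mm) begins 54 mm behind the grasp point. The pads swing forward as they close: fully open they stand 13 mm farther back than shut.
Start: joints at [1.283, 0.468, -0.012, 1.603, 0.006, 1.071, -0.056], TCP at [0.157, -0.631, 0.248] pointing down, gripper open.
Joint ranges: [-2.53, 2.53], [-0.31, 2.02], [-1.57, 1.55], [0.28, 2.44], [-1.29, 4.43], [0.15, 1.84], [-2.92, 2.92]. Speed limits (rad/s): [2.57, 2.57, 3.14, 3.14, 3.14, 3.14, 3.14].

### API

Orientations are given as [roll, pitch, yaw] about the fixed x, y, z axes, in that order (R = Rz(yaw) Ry(pitch) Rx(roll)).
In Python, from cell import robot, eyes gives the robot as it stands.
- The arm moves only by the tool carry_out, never from a script. Its argument "increments" is text: rows parted by semicolons, each of 7 numbers parted by spaces: the turn, a rotation vector about the world's x, y, z in degrees, then the shift along the world's x, y, z in m, then the opening, from -1 (shut) to 1 (fully open). A call has 1 to 20 rows; each row is the pose to reach, as a shift and turn from the pose commanded when the call began; what a row does not reach only later rows make up. A row lasts 1/12 s, in which the tool goes at most 41.7 mm and 7.16 degrees, less where a joint would pass 70% of its speed; a pose out of reach is approached as far as the arm can. A call with a gripper value outside its range is refused whole. The fingers move at their own pace and stop on an object; "squeeze" is the grip in N (left out, the last holds). Time passes only in rows, so rows that repeat a pose let the fingers close. It gives the time, the measured TCP pose, the force, the opening and the grip force at its end, in the units of the state.
- robot.sense(): the state, without advancing time (a new reading comes with each control period).
- eyes.snapshot(name): name is "side" or "top"; returns the picture (480x640x3 uint8, red, green, blue); there is no depth.
- eyes.get_calibration(name): a dict with "intrinsics" (3x3 intrinsics, pixels), "distortion" ([k1, k2, p1, p2, k3] as OpenCV has them; the pictures are not rectified), "rvec" (rotation vector, rad) and "tvec" (3), from world to camera coordinates, as OpenCV has them. Camera axes: x right, y down, z forward; pixel columns grow to the right and rows downward; lengths in m; the calibration is good to about 2 mm. A picture is of the moment at which its call begins. get_calibration takes no time and is no camera call.
- robot.close_job(): hands the job in; it is judged then, once.
The state is a dict: "t": time; "joints": joint angles; "joint_velocities": joint speeds; "tau": joint torques, N m; "position": TCP position; "tool_rot": TCP orientation; "wrist_force": force on the tool from outside, world axes, zero at the start; "wrist_torque": the same for the moment, N m; "grip_width": finger opening in m; "gripper_force": force on a finger pad.
Only numpy, scipy, OpenCV 4.12 (cv2) and the standard library are available. Lean on these libraries where they do the work, as an engineer would, in place of code of your own. Each camera call takes 0.05 s, during which the arm holds its last target. There are 200 camera calls.

## Working session

There is one attempt and no reset: what is moved stays moved. The work goes in short steps, Python scripts to look and compute and a tool call to move; the robot and the scene stay as the last step left them, time stands still between calls to the robot, and variables do not carry over. Pictures are saved under pics/ and viewed, at most 10 in all, crops included, and the job is handed in when it is done.

Besides the shell and the picture viewer there is one more tool, called in YAML: its name, and indented under it one key for each argument. carry_out: Moves the arm, as the interface text tells. Its arguments: {"type":"object","properties":{"increments":{"type":"string"},"squeeze":{"type":"number"}},"required":["increments"]}

```bash
mkdir -p pics; python3 - <<'E'
from cell import robot, eyes
import cv2
for n in ("top","side"):
    cv2.imwrite(f"pics/{n}0.png", eyes.snapshot(n)[:,:,::-1])
    print(eyes.get_calibration(n))
s=robot.sense();print(s)
E
```

```text
{'intrinsics': array([[599.80806328,   0.        , 317.67608369],
       [  0.        , 599.80806328, 240.48399941],
       [  0.        ,   0.        ,   1.        ]]), 'distortion': array([-0.08242681,  0.        ,  0.        ,  0.        ,  0.        ]), 'rvec': array([ 2.16314962, -2.22143412,  0.11040824]), 'tvec': array([0.01848726, 0.61919958, 1.19482582])}
{'intrinsics': array([[469.30887864,   0.        , 324.72745251],
       [  0.        , 469.30887864, 232.68262505],
       [  0.        ,   0.        ,   1.        ]]), 'distortion': array([-0.01850893,  0.        ,  0.        ,  0.        ,  0.        ]), 'rvec': array([ 0.52855008, -2.63537577,  1.2980675 ]), 'tvec': array([0.55889098, 0.22919083, 0.75061518])}
{'t': 0.1, 'joints': array([ 1.28300052,  0.46828176, -0.01157514,  1.60354094,  0.00595805,
        1.0713742 , -0.05629613]), 'joint_velocities': array([ 0.00070282, -0.00175383,  0.00175508, -0.00527821, -0.00027255,
        0.00190038, -0.00102522]), 'tau': array([ 9.01499170e-04, -5.33517408e+01,  2.12145201e-02, -2.51965213e+01,
        1.14596428e-02,  4.30300410e-03,  2.98576481e-06]), 'position': array([ 0.15735126, -0.63018144,  0.2474344 ]), 'tool_rot': array([-3.14002543e+00,  8.97738859e-05,  2.44690518e-01]), 'wrist_force': array([ 0.2038128 , -0.49967428,  0.58056706]), 'wrist_torque': array([ 0.00503371, -0.01064226,  0.02095384]), 'gripper_force': 0.0, 'grip_width': 0.08533914536879038}
```

View pics/top0.png

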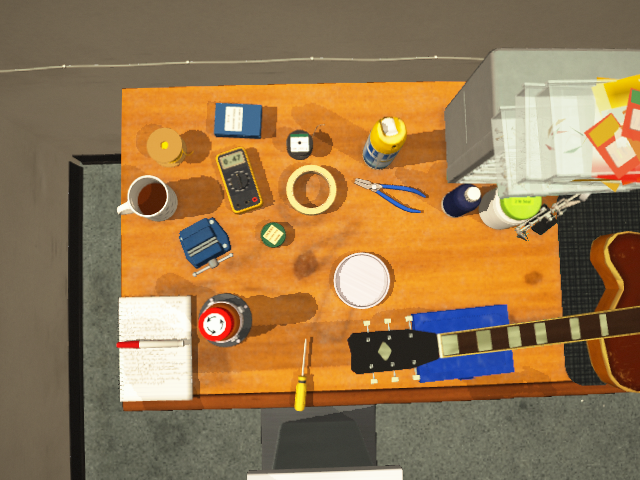

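View pics/side0.png

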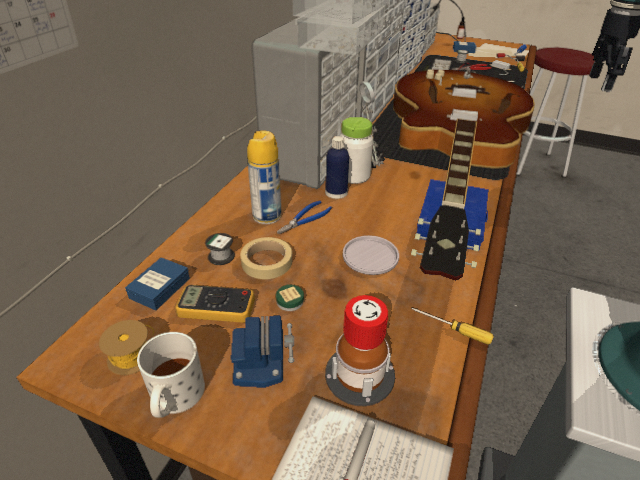

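The top view shows the red cap at about (216,323) and the dish at (362,280). In the side view they are at about (366,310) and (371,255). Next I refine these and project to known heights.

```bash
cat > h.py <<'E'
import numpy as np, cv2
from cell import robot, eyes
def ray(n,uv,z):
    c=eyes.get_calibration(n); K,d=c["intrinsics"],c["distortion"]
    R=cv2.Rodrigues(c["rvec"])[0]; o=-R.T@c["tvec"]
    p=cv2.undistortPoints(np.array([[uv]],float),K,d)[0,0]
    v=R.T@np.array([*p,1]); return (o+v*(z-o[2])/v[2]).round(4)
def blob(m,seed):
    n,l,st,ce=cv2.connectedComponentsWithStats(m.astype(np.uint8))
    k=1+np.argmin([np.hypot(*(c-seed))+(1e4 if s[4]<40 else 0) for c,s in zip(ce[1:],st[1:])])
    pts=cv2.findContours((l==k).astype(np.uint8),cv2.RETR_EXTERNAL,cv2.CHAIN_APPROX_NONE)[0][0]
    return cv2.fitEllipse(cv2.convexHull(pts)), st[k]
E
python3 - <<'E'
from h import *
for n,cs,ds in (("top",(216,323),(362,280)),("side",(366,310),(371,255))):
    im=cv2.imread(f"pics/{n}0.png").astype(int); b,g,r=im[:,:,0],im[:,:,1],im[:,:,2]
    sat=im.max(2)-im.min(2)
    print(n,"origin",ray(n,(320,240),0))
    e,s=blob((im.min(2)>150)&(sat<60),cs); print("disc",e,s,ray(n,e[0],.15))
    e,s=blob((r>120)&(g<60)&(b<60),cs); print("red",e,s)
    e,s=blob((sat<45)&(im.min(2)>100),ds); print("dish",e,s,ray(n,e[0],.012),ray(n,e[0],.004))
cv2.imwrite("pics/z.png",np.hstack([cv2.resize(cv2.imread("pics/top0.png")[280:365,180:270],None,fx=4,fy=4,interpolation=2),cv2.resize(cv2.imread("pics/side0.png")[280:365,320:410],None,fx=4,fy=4,interpolation=2)]))
E
```

```text
top origin [ 0.6222 -0.0034  0.    ]
disc ((214.3184051513672, 324.3365783691406), (21.58312225341797, 21.8049373626709), 32.17124557495117) [204 314  22  22 348] [0.4629 0.1954 0.15  ]
red ((216.12216186523438, 323.3280944824219), (33.46724319458008, 36.03141784667969), 65.38713836669922) [199 307  36  34 514]
dish ((361.25201416015625, 280.2622985839844), (55.484493255615234, 55.788673400878906), 143.42543029785156) [ 334  253   56   56 2448] [ 0.5365 -0.0852  0.012 ] [ 0.5366 -0.0859  0.004 ]
side origin [ 0.6546 -0.0969  0.    ]
disc ((366.1544494628906, 309.7531433105469), (20.17211151123047, 27.915800094604492), 98.23301696777344) [353 300  28  21 349] [0.4647 0.1945 0.15  ]
red ((365.1426696777344, 321.6819763183594), (46.44644546508789, 56.10790252685547), 5.3802876472473145) [ 343  295   45   55 1476]
dish ((370.30303955078125, 254.6128692626953), (38.415184020996094, 56.094642639160156), 95.86186218261719) [ 343  236   56   39 1698] [ 0.5362 -0.0796  0.012 ] [ 0.5385 -0.0888  0.004 ]
```

View pics/z.png

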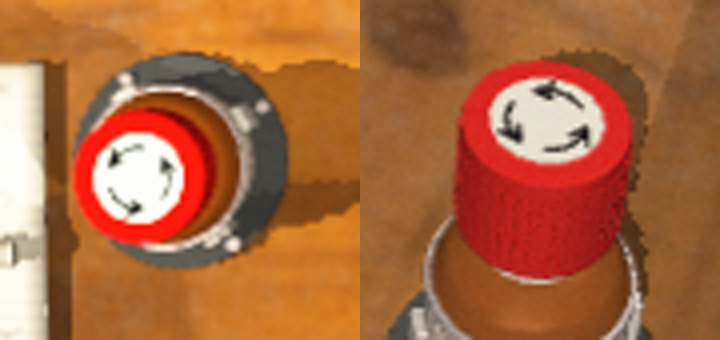

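The crop confirms a clean, upright cap at about (0.464, 0.195), top at 0.150. The dish is at about (0.537, -0.087). Moving via a waypoint, holding yaw.

carry_out:
  increments: "0 0 0 0.1 0.11 0.032 1;0 0 0 0.293 0.331 0.032 1;0 0 0 0.293 0.331 0.032 1;0 0 0 0.293 0.331 0.032 1;0 0 0 0.293 0.331 0.032 1;0 0 0 0.293 0.331 0.032 1;0 0 0 0.293 0.331 0.032 1;0 0 0 0.293 0.331 0.032 1;0 0 0 0.293 0.331 0.032 1;0 0 0 0.293 0.331 0.032 1;0 0 0 0.293 0.331 0.032 1;0 0 0 0.293 0.331 0.032 1;0 0 0 0.293 0.331 0.032 1"
  squeeze: 100

```text
t: 1.18
position: [0.4514, -0.298, 0.28]
tool_rot: [-3.141, 0.0, 0.249]
wrist_force: [-1.0, -0.8, -0.4]
grip_width: 0.0853
gripper_force: 0.0
```

carry_out:
  increments: "0 0 0 0.014 0.495 -0.06 1;0 0 0 0.014 0.495 -0.06 1;0 0 0 0.014 0.495 -0.06 1;0 0 0 0.014 0.495 -0.06 1;0 0 0 0.014 0.495 -0.06 1;0 0 0 0.014 0.495 -0.06 1;0 0 0 0.014 0.495 -0.06 1;0 0 0 0.014 0.495 -0.06 1;0 0 0 0.014 0.495 -0.06 1;0 0 0 0.014 0.495 -0.06 1;0 0 0 0.014 0.495 -0.06 1;0 0 0 0.014 0.495 -0.06 1;0 0 0 0.014 0.495 -0.06 1;0 0 0 0.014 0.495 -0.06 1;0 0 0 0.014 0.495 -0.06 1;0 0 0 0.014 0.495 -0.06 1"

```text
t: 2.52
position: [0.465, 0.1929, 0.22]
tool_rot: [3.14, 0.001, 0.241]
wrist_force: [0.1, -0.2, -0.1]
grip_width: 0.0855
gripper_force: 0.0
```

```bash
python3 - <<'E'
from h import *
s=robot.sense()
for k in ("t","joints","position","tool_rot","wrist_force","wrist_torque"): print(k,np.round(s[k],4))
a=eyes.snapshot("top")[250:400,140:340,::-1]; b=eyes.snapshot("side")[180:400,250:500,::-1]
cv2.imwrite("pics/a1.png",np.hstack([cv2.resize(a,(400,300)),cv2.resize(b,(400,300))]))
E
```

```text
t 2.5167
joints [-0.0142  0.3106 -0.525   1.956   0.1944  0.9248 -1.9661]
position [0.465  0.1929 0.22  ]
tool_rot [3.1403e+00 6.0000e-04 2.4100e-01]
wrist_force [ 0.0715 -0.2015 -0.1012]
wrist_torque [-0.016   0.0035  0.0366]
```

View pics/a1.png

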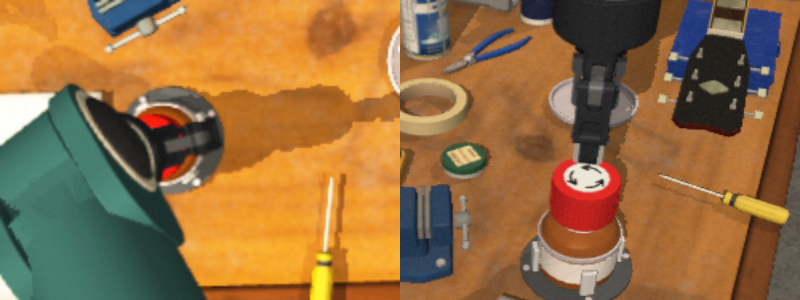

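The picture shows the open fingers straddling the cap, centred. Descending and gripping next.

carry_out:
  increments: "0 0 0 0 0 -0.03 1;0 0 0 0 0 -0.05 1;0 0 0 0 0 -0.065 1;0 0 0 0 0 -0.075 1;0 0 0 0 0 -0.082 1;0 0 0 0 0 -0.082 1;0 0 0 0 0 -0.082 1;0 0 0 0 0 -0.082 1"

```text
t: 3.28
position: [0.4651, 0.1955, 0.1391]
tool_rot: [-3.141, -0.002, 0.244]
wrist_force: [-0.2, -0.3, -0.1]
grip_width: 0.0855
gripper_force: 0.0
```

carry_out:
  increments: "0 0 0 0 0 0 -1;0 0 0 0 0 0 -1;0 0 0 0 0 0 -1;0 0 0 0 0 0 -1;0 0 0 0 0 0 -1;0 0 0 0 0 0 -1;0 0 0 0 0 0 -1;0 0 0 0 0 0 -1"
  squeeze: 100

```text
t: 3.95
position: [0.4649, 0.1955, 0.1386]
tool_rot: [-3.142, -0.001, 0.245]
wrist_force: [0.4, -0.5, 5.4]
grip_width: 0.0581
gripper_force: 105.2
```

```bash
python3 -c "
from h import *
s=robot.sense()
for k in ('t','position','wrist_force','wrist_torque','grip_width','gripper_force'): print(k,np.round(s[k],4))"
```

```text
t 3.95
position [0.4649 0.1955 0.1386]
wrist_force [ 0.4222 -0.525   5.3972]
wrist_torque [-0.1546 -0.1185 -0.0214]
grip_width 0.0581
gripper_force 105.1752
```

Well centred. Pressing.

carry_out:
  increments: "0 0 0 0 0 -0.003 -1;0 0 0 0 0 -0.006 -1;0 0 0 0 0 -0.008 -1;0 0 0 0 0 -0.008 -1;0 0 0 0 0 -0.008 -1;0 0 0 0 0 -0.008 -1"

```text
t: 4.45
position: [0.465, 0.1955, 0.1326]
tool_rot: [3.14, -0.001, 0.245]
wrist_force: [-6.3, -3.7, 26.0]
grip_width: 0.0573
gripper_force: 107.9
```

carry_out:
  increments: "0 0 0 0 0 0.001 -1;0 0 0 0 0 0.001 -1;0 0 0 0 0 0.001 -1"

```text
t: 4.7
position: [0.465, 0.1955, 0.1327]
tool_rot: [3.141, -0.001, 0.245]
wrist_force: [-3.2, -2.4, 16.1]
grip_width: 0.0573
gripper_force: 106.4
```

carry_out:
  increments: "0 0 0 0 0 -0.0004 -1;0 0 3 0 0 -0.0004 -1;0 0 6 0 0 -0.0004 -1;0 0 9 0 0 -0.0004 -1;0 0 12 0 0 -0.0004 -1;0 0 15 0 0 -0.0004 -1;0 0 15 0 0 -0.0004 -1"

```text
t: 5.28
position: [0.4656, 0.1963, 0.1327]
tool_rot: [3.141, -0.003, 0.509]
wrist_force: [-2.3, -0.6, 17.9]
grip_width: 0.0574
gripper_force: 106.6
```

```bash
cat > s.py <<'E'
from h import *
s=robot.sense()
for k in ('t','position','tool_rot','wrist_force','wrist_torque','grip_width','gripper_force'): print(k,np.round(s[k],4))
print("yaw turned deg",np.degrees(s['tool_rot'][2]-0.245))
E
python3 s.py
```

```text
t 5.2833
position [0.4656 0.1963 0.1327]
tool_rot [ 3.141e+00 -2.900e-03  5.091e-01]
wrist_force [-2.2639 -0.6457 17.9076]
wrist_torque [-0.3445  0.4731  0.0514]
grip_width 0.0574
gripper_force 106.6137
yaw turned deg 15.130859310540078
```

carry_out:
  increments: "0 0 3 0 0 0 -1;0 0 6 0 0 0 -1;0 0 9 0 0 0 -1;0 0 12 0 0 0 -1;0 0 15 0 0 0 -1;0 0 18 0 0 0 -1;0 0 21 0 0 0 -1;0 0 24 0 0 0 -1;0 0 27 0 0 0 -1;0 0 30 0 0 0 -1;0 0 30 0 0 0 -1"

```text
t: 6.2
position: [0.4651, 0.1968, 0.1327]
tool_rot: [3.14, -0.002, 1.033]
wrist_force: [-4.0, -0.6, 18.6]
grip_width: 0.0574
gripper_force: 106.7
```

```bash
python3 s.py
```

```text
t 6.2
position [0.4651 0.1968 0.1327]
tool_rot [ 3.1403e+00 -2.3000e-03  1.0331e+00]
wrist_force [-4.0018 -0.5576 18.6404]
wrist_torque [-0.1396  0.7065  0.1865]
grip_width 0.0574
gripper_force 106.6807
yaw turned deg 45.15227527998625
```

carry_out:
  increments: "0 0 3 0 0 0 -1;0 0 6 0 0 0 -1;0 0 9 0 0 0 -1;0 0 12 0 0 0 -1;0 0 15 0 0 0 -1;0 0 18 0 0 0 -1;0 0 21 0 0 0 -1;0 0 24 0 0 0 -1;0 0 27 0 0 0 -1;0 0 27 0 0 0 -1"

```text
t: 7.03
position: [0.4647, 0.1969, 0.1327]
tool_rot: [3.14, -0.001, 1.505]
wrist_force: [-4.7, -0.0, 20.3]
grip_width: 0.0574
gripper_force: 106.8
```

```bash
python3 s.py
```

```text
t 7.0333
position [0.4647 0.1969 0.1327]
tool_rot [ 3.1402e+00 -1.2000e-03  1.5045e+00]
wrist_force [-4.7156 -0.0227 20.3226]
wrist_torque [-0.1701  0.9669  0.1501]
grip_width 0.0574
gripper_force 106.829
yaw turned deg 72.1651506678604
```

carry_out:
  increments: "0 0 2 0 0 0 -1;0 0 4 0 0 0 -1;0 0 6 0 0 0 -1;0 0 8 0 0 0 -1;0 0 8 0 0 0 -1"

```text
t: 7.45
position: [0.4645, 0.197, 0.1327]
tool_rot: [3.14, -0.001, 1.643]
wrist_force: [-5.0, -1.0, 20.4]
grip_width: 0.0575
gripper_force: 106.9
```

```bash
python3 s.py|tail -5
```

```text
wrist_force [-4.9611 -1.0028 20.4203]
wrist_torque [-0.1943  1.1259  0.2114]
grip_width 0.0575
gripper_force 106.8641
yaw turned deg 80.11897688513834
```

carry_out:
  increments: "0 0 2 0 0 0.002 -1;0 0 4 0 0 0.003 -1;0 0 6 0 0 0.003 -1;0 0 8 0 0 0.003 -1;0 0 8 0 0 0.003 -1"

```text
t: 7.87
position: [0.4644, 0.1966, 0.1345]
tool_rot: [3.141, -0.001, 1.783]
wrist_force: [-1.5, 0.7, 9.4]
grip_width: 0.0576
gripper_force: 106.0
```

```bash
python3 s.py|tail -5
```

```text
wrist_force [-1.4919  0.6856  9.3616]
wrist_torque [0.1625 0.3086 0.0186]
grip_width 0.0576
gripper_force 105.9597
yaw turned deg 88.11157665487633
```

carry_out:
  increments: "0 0 2 0 0 0 -1;0 0 4 0 0 0 -1;0 0 6 0 0 0 -1;0 0 8 0 0 0 -1;0 0 8 0 0 0 -1"

```text
t: 8.28
position: [0.4642, 0.1965, 0.1344]
tool_rot: [3.141, -0.001, 1.922]
wrist_force: [-2.3, -0.0, 7.4]
grip_width: 0.0574
gripper_force: 105.9
```

```bash
python3 s.py|tail -5
```

```text
wrist_force [-2.3318 -0.0275  7.4048]
wrist_torque [0.1747 0.436  0.0338]
grip_width 0.0574
gripper_force 105.8873
yaw turned deg 96.10003518978368
```

carry_out:
  increments: "0 0 2 0 0 0 -1;0 0 4 0 0 0 -1;0 0 6 0 0 0 -1;0 0 8 0 0 0 -1;0 0 8 0 0 0 -1"

```text
t: 8.7
position: [0.4634, 0.1963, 0.1343]
tool_rot: [-3.14, -0.003, 2.053]
wrist_force: [-4.8, 1.0, 11.1]
grip_width: 0.0574
gripper_force: 105.8
```

```bash
python3 s.py|tail -5
```

```text
wrist_force [-4.821   0.9693 11.1385]
wrist_torque [ 0.2102  1.0969 -1.9908]
grip_width 0.0574
gripper_force 105.8165
yaw turned deg 103.61234182443697
```

Firm stop felt at about 103° (−2 N m). Easing the twist slightly and lifting.

carry_out:
  increments: "0 0 -0.4 0 0.0 0.002 -1;0 0 -0.4 0 0 0.004 -1;0 0 -0.4 0 0 0.006 -1;0 0 -0.4 0 0 0.008 -1;0 0 -0.4 0 0 0.010 -1;0 0 -0.4 0 0 0.010 -1"

```text
t: 9.2
position: [0.4635, 0.1953, 0.1412]
tool_rot: [-3.139, -0.005, 2.047]
wrist_force: [2.4, 4.7, -13.7]
grip_width: 0.0572
gripper_force: 115.2
```

```bash
python3 s.py|tail -5
```

```text
wrist_force [  2.397    4.7333 -13.7415]
wrist_torque [ 0.9775 -0.6753 -1.7324]
grip_width 0.0572
gripper_force 115.155
yaw turned deg 103.25738302529116
```

carry_out:
  increments: "0 0 -0.3 0 0 -0.002 -1;0 0 -0.5 0 0 -0.002 -1;0 0 -0.5 0 0 -0.002 -1;0 0 -0.5 0 0 -0.002 -1"

```text
t: 9.53
position: [0.4638, 0.1953, 0.1417]
tool_rot: [-3.14, -0.001, 2.042]
wrist_force: [-3.4, 0.6, 1.7]
grip_width: 0.0573
gripper_force: 117.9
```

```bash
python3 s.py|tail -5
```

```text
wrist_force [-3.3741  0.6276  1.6975]
wrist_torque [ 0.2205  0.7734 -1.6864]
grip_width 0.0573
gripper_force 117.9281
yaw turned deg 102.95599169917483
```

carry_out:
  increments: "0 0 -1 0 0 0 -1;0 0 -1.5 0 0 0 -1;0 0 -1.5 0 0 0 -1;0 0 -1.5 0 0 0 -1"

```text
t: 9.87
position: [0.4638, 0.1952, 0.1417]
tool_rot: [-3.14, 0.0, 2.018]
wrist_force: [-4.4, -0.3, 1.7]
grip_width: 0.0573
gripper_force: 117.5
```

```bash
python3 s.py|tail -5
```

```text
wrist_force [-4.376  -0.2937  1.6694]
wrist_torque [ 0.1175  1.1179 -0.9194]
grip_width 0.0573
gripper_force 117.5362
yaw turned deg 101.61154658815764
```

carry_out:
  increments: "0 0 -0.8 0 0 0 -1;0 0 -1 0 0 0.002 -1;0 0 -1 0 0 0.004 -1;0 0 -1 0 0 0.006 -1;0 0 -1 0 0 0.006 -1"

```text
t: 10.28
position: [0.4638, 0.1952, 0.1477]
tool_rot: [-3.14, -0.0, 2.001]
wrist_force: [-5.0, 1.1, -5.7]
grip_width: 0.057
gripper_force: 116.3
```

```bash
python3 s.py
```

```text
t 10.2833
position [0.4638 0.1952 0.1477]
tool_rot [-3.1398e+00 -1.0000e-04  2.0008e+00]
wrist_force [-4.975   1.1351 -5.6955]
wrist_torque [ 0.1787  1.2092 -0.5092]
grip_width 0.057
gripper_force 116.2508
yaw turned deg 100.59819115825107
```

carry_out:
  increments: "0 0 0 -0.0005 0 0.004 -1;0 0 0 -0.0005 0 0.008 -1;0 0 0 -0.0005 0 0.012 -1;0 0 0 -0.0005 0 0.012 -1"

```text
t: 10.62
position: [0.4645, 0.1959, 0.1617]
tool_rot: [3.14, 0.001, 2.002]
wrist_force: [-4.5, 0.2, 1.3]
grip_width: 0.0572
gripper_force: 117.1
```

```bash
python3 s.py; python3 -c "
from h import *
cv2.imwrite('pics/l1.png',cv2.resize(eyes.snapshot('side')[250:400,300:440,::-1],None,fx=4,fy=4))"
```

```text
t 10.6167
position [0.4645 0.1959 0.1617]
tool_rot [3.1398e+00 1.3000e-03 2.0022e+00]
wrist_force [-4.4953  0.1628  1.2562]
wrist_torque [-0.0147  1.0911 -0.0164]
grip_width 0.0572
gripper_force 117.1217
yaw turned deg 100.682209042445
```

View pics/l1.png

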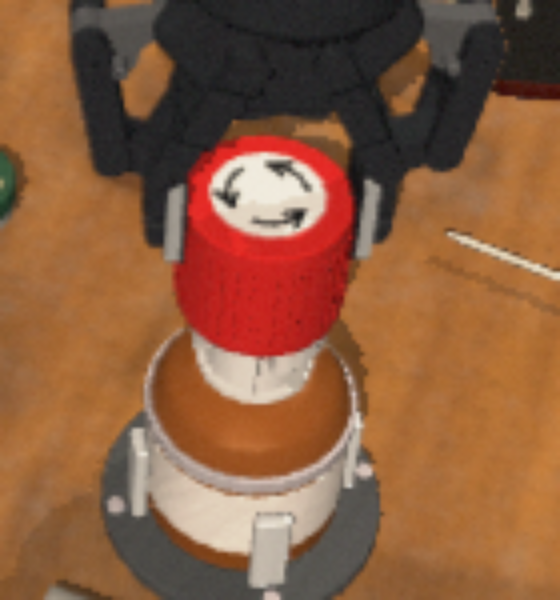

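The picture shows the cap held upright, with the white neck visible beneath it. I lift clear, then carry it to the dish, turning so the fingers open away from the guitar pegs.

carry_out:
  increments: "0 0 0 0 0 0.01 -1;0 0 0 0 0 0.022 -1;0 0 0 0 0 0.036 -1;0 0 0 0 0 0.05 -1;0 0 0 0 0 0.065 -1;0 0 0 0 0 0.075 -1;0 0 0 0 0 0.075 -1"

```text
t: 11.25
position: [0.4656, 0.1961, 0.238]
tool_rot: [3.136, 0.001, 2.0]
wrist_force: [1.1, -0.1, -0.6]
grip_width: 0.0574
gripper_force: 117.3
```

carry_out:
  increments: "0 0 -5 0.006 -0.02 0 -1;0 0 -10 0.012 -0.045 0 -1;0 0 -15 0.018 -0.07 0 -1;0 0 -20 0.024 -0.095 0 -1;0 0 -25 0.03 -0.12 0 -1;0 0 -30 0.036 -0.145 0 -1;0 0 -35 0.042 -0.17 0 -1;0 0 -40 0.048 -0.195 0 -1;0 0 -45 0.054 -0.22 0 -1;0 0 -50 0.06 -0.245 -0.01 -1;0 0 -55 0.066 -0.265 -0.03 -1;0 0 -60 0.073 -0.282 -0.05 -1;0 0 -65 0.073 -0.282 -0.07 -1;0 0 -70 0.073 -0.282 -0.09 -1;0 0 -70 0.073 -0.282 -0.105 -1;0 0 -70 0.073 -0.282 -0.115 -1;0 0 -70 0.073 -0.282 -0.12 -1;0 0 -70 0.073 -0.282 -0.12 -1"

```text
t: 12.75
position: [0.5365, -0.0865, 0.114]
tool_rot: [-3.14, 0.001, 0.779]
wrist_force: [0.3, -0.9, -0.4]
grip_width: 0.0569
gripper_force: 117.2
```

```bash
python3 s.py; python3 -c "
from h import *
a=eyes.snapshot('side'); cv2.imwrite('pics/d1.png',cv2.resize(a[150:330,290:510,::-1],None,fx=3.3,fy=3.3))
b,g,r=[a[:,:,i].astype(int) for i in (2,1,0)]
m=(a.min(2)>150)&(a.max(2)-a.min(2)<60)
"
```

```text
t 12.75
position [ 0.5365 -0.0865  0.114 ]
tool_rot [-3.140e+00  9.000e-04  7.794e-01]
wrist_force [ 0.2628 -0.9029 -0.3981]
wrist_torque [ 0.0175 -0.0152  0.0123]
grip_width 0.0569
gripper_force 117.2321
yaw turned deg 30.618930844562062
```

View pics/d1.png

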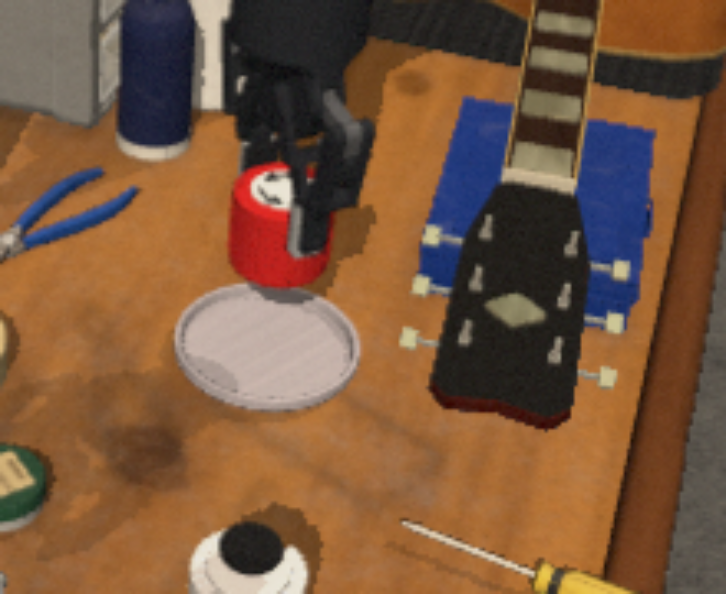

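The cap is upright above the dish, with the bare bottle neck visible at bottom. Lowering.

carry_out:
  increments: "0 0 0 0 0 -0.02 -1;0 0 0 0 0 -0.04 -1;0 0 0 0 0 -0.052 -1;0 0 0 0 0 -0.06 -1;0 0 0 0 0 -0.064 -1;0 0 0 0 0 -0.064 -1;0 0 0 0 0 -0.064 -1"

```text
t: 13.38
position: [0.5375, -0.0865, 0.0515]
tool_rot: [3.141, -0.001, 0.779]
wrist_force: [1.0, 0.3, -0.6]
grip_width: 0.0569
gripper_force: 117.2
```

carry_out:
  increments: "0 0 0 0 0 -0.001 -1;0 0 0 0 0 -0.002 -1;0 0 0 0 0 -0.003 -1;0 0 0 0 0 -0.003 -1;0 0 0 0 0 -0.003 -1"

```text
t: 13.8
position: [0.537, -0.0867, 0.048]
tool_rot: [3.141, -0.0, 0.779]
wrist_force: [0.4, 0.7, -1.5]
grip_width: 0.0572
gripper_force: 117.2
```

carry_out:
  increments: "0 0 0 0 0 -0.001 -1;0 0 0 0 0 -0.002 -1;0 0 0 0 0 -0.002 -1;0 0 0 0 0 -0.002 -1"

```text
t: 14.13
position: [0.5369, -0.0866, 0.0458]
tool_rot: [-3.141, 0.0, 0.779]
wrist_force: [-0.1, 0.0, -1.2]
grip_width: 0.0572
gripper_force: 117.2
```

carry_out:
  increments: "0 0 0 0 0 -0.001 -1;0 0 0 0 0 -0.001 -1;0 0 0 0 0 -0.001 -1"

```text
t: 14.38
position: [0.5369, -0.0866, 0.0448]
tool_rot: [-3.142, 0.0, 0.779]
wrist_force: [0.3, 0.4, -1.3]
grip_width: 0.057
gripper_force: 117.2
```

carry_out:
  increments: "0 0 0 0 0 -0.001 -1;0 0 0 0 0 -0.001 -1;0 0 0 0 0 -0.001 -1"

```text
t: 14.63
position: [0.5369, -0.0866, 0.0438]
tool_rot: [-3.141, 0.0, 0.779]
wrist_force: [-0.3, -0.0, -1.0]
grip_width: 0.0575
gripper_force: 117.2
```

carry_out:
  increments: "0 0 0 0 0 -0.001 -1;0 0 0 0 0 -0.001 -1;0 0 0 0 0 -0.001 -1"

```text
t: 14.88
position: [0.5371, -0.0866, 0.0429]
tool_rot: [3.141, -0.0, 0.779]
wrist_force: [0.1, -0.5, -0.7]
grip_width: 0.0574
gripper_force: 117.9
```

carry_out:
  increments: "0 0 0 0 0 -0.001 -1;0 0 0 0 0 -0.001 -1;0 0 0 0 0 -0.001 -1"

```text
t: 15.13
position: [0.5371, -0.0866, 0.0429]
tool_rot: [3.141, 0.0, 0.779]
wrist_force: [-2.9, -1.1, 8.2]
grip_width: 0.0571
gripper_force: 118.9
```

Contact felt (8 N at z 0.0429). Easing the squeeze and opening.

carry_out:
  increments: "0 0 0 0 0 0.0005 -1;0 0 0 0 0 0.0005 -1;0 0 0 0 0 0.0005 -1"
  squeeze: 20

```text
t: 15.38
position: [0.5371, -0.0866, 0.0429]
tool_rot: [3.141, 0.0, 0.779]
wrist_force: [-1.9, 0.7, 6.0]
grip_width: 0.0569
gripper_force: 117.9
```

carry_out:
  increments: "0 0 0 0 0 0 -0.1;0 0 0 0 0 0 0.2;0 0 0 0 0 0 0.4;0 0 0 0 0 0 0.6;0 0 0 0 0 0 0.8;0 0 0 0 0 0 1;0 0 0 0 0 0 1;0 0 0 0 0 0 1;0 0 0 0 0 0 1"

```text
t: 16.13
position: [0.537, -0.0866, 0.0423]
tool_rot: [-3.142, 0.0, 0.779]
wrist_force: [0.6, -0.0, -0.2]
grip_width: 0.0853
gripper_force: 0.0
```

```bash
python3 s.py; python3 -c "
from h import *
cv2.imwrite('pics/d2.png',cv2.resize(eyes.snapshot('side')[150:330,290:510,::-1],None,fx=3.3,fy=3.3))"
```

```text
t 16.1333
position [ 0.537  -0.0866  0.0423]
tool_rot [-3.1415e+00  1.0000e-04  7.7880e-01]
wrist_force [ 0.5913 -0.0275 -0.235 ]
wrist_torque [0.018  0.0163 0.0276]
grip_width 0.0853
gripper_force 0.0
yaw turned deg 30.582874746922865
```

View pics/d2.png

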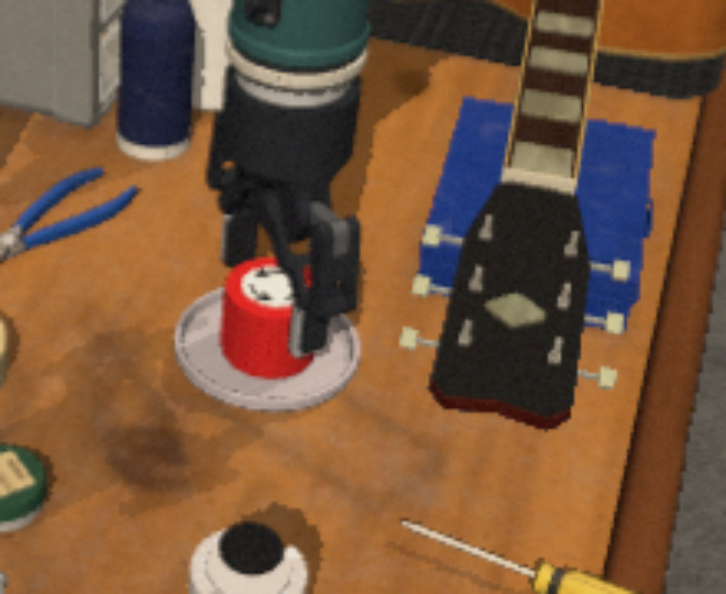

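The cap stands upright in the dish and the fingers are open and clear of it. Retreating upward.

carry_out:
  increments: "0 0 0 0 0 0.01 1;0 0 0 0 0 0.025 1;0 0 0 0 0 0.05 1;0 0 0 0 0 0.08 1;0 0 0 0 0 0.12 1;0 0 0 0 0 0.16 1;0 0 0 0 0 0.2 1;0 0 0 0 0 0.22 1;0 0 0 0 0 0.22 1;0 0 0 0 0 0.22 1;0 0 0 0 0 0.22 1;0 0 0 0 0 0.22 1"

```text
t: 17.18
position: [0.536, -0.0867, 0.2611]
tool_rot: [-3.139, 0.002, 0.779]
wrist_force: [-0.5, 1.0, 0.8]
grip_width: 0.0852
gripper_force: 0.0
```

```bash
python3 s.py|head -4; python3 -c "
from h import *
cv2.imwrite('pics/e.png',eyes.snapshot('side')[:,:,::-1])"
```

```text
t 17.1833
position [ 0.536  -0.0867  0.2611]
tool_rot [-3.1394e+00  1.6000e-03  7.7890e-01]
wrist_force [-0.5347  0.9525  0.8286]
```

View pics/e.png

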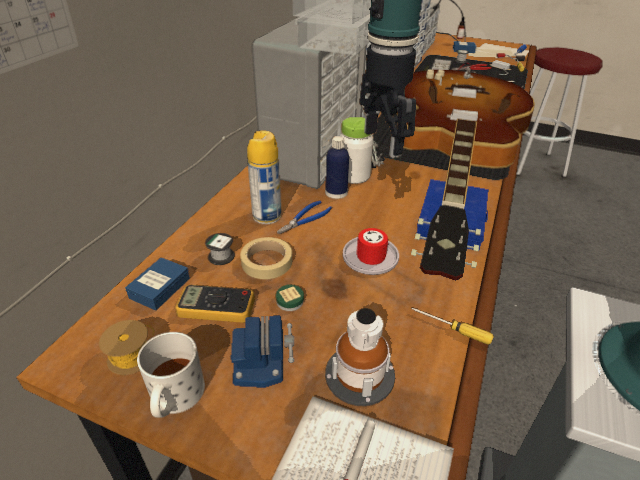

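The cap sits flat in the dish at about (372,245), top up. The bottle is open at (366,325), and the bystanders look unmoved. Handing in.

```bash
python3 -c "
from cell import robot
print(robot.close_job())"
```

```text
the job is handed in; nothing more can be done
None
```

The bottle is open, the red cap lies top side up and flat in the steel dish, nothing else looks moved in the last picture, and the job was handed in at about 17 s.

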